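# Reverse the polishing blocks onto the work rack

### The job

The four coloured hand polishing blocks stand in their drip trays on the drying rack; set them out in the pockets of the empty work rack in the reverse order, so that the block nearest the brass-strip end of the drying rack goes farthest from the brass-strip end of the work rack, and so on through the row. Each block must sit upright and flat on the floor of its own pocket, let go and at rest. Leave the iron dummy, the callipers and the two wedges where they are.

Things in the scene. Friction and masses are not known exactly. Their poses are not given: they have to be found in the camera images.
- green_grip (a point): green hand polishing block, loose, 0.2 to 0.35 kg: a flat base 50 (x) x 80 (y) x 14 mm with a solid upright grip of the same colour on its middle, 24 (x) x 64 (y) x 44 mm high, 58 mm tall in all. The point is the centre of the upright grip, 36 mm above the block's underside and 22 mm below its top; z up, y along the grip's length, so it is pinched from above across x (24 mm). A half turn makes no difference.
- yellow_grip (a point): yellow hand polishing block, loose, 0.2 to 0.35 kg: a flat base 50 (x) x 80 (y) x 14 mm with a solid upright grip of the same colour on its middle, 24 (x) x 64 (y) x 44 mm high, 58 mm tall in all. The point is the centre of the upright grip, 36 mm above the block's underside and 22 mm below its top; z up, y along the grip's length, so it is pinched from above across x (24 mm). A half turn makes no difference.
- red_grip (a point): red hand polishing block, loose, 0.2 to 0.35 kg: a flat base 50 (x) x 80 (y) x 14 mm with a solid upright grip of the same colour on its middle, 24 (x) x 64 (y) x 44 mm high, 58 mm tall in all. The point is the centre of the upright grip, 36 mm above the block's underside and 22 mm below its top; z up, y along the grip's length, so it is pinched from above across x (24 mm). A half turn makes no difference.
- blue_grip (a point): blue hand polishing block, loose, 0.2 to 0.35 kg: a flat base 50 (x) x 80 (y) x 14 mm with a solid upright grip of the same colour on its middle, 24 (x) x 64 (y) x 44 mm high, 58 mm tall in all. The point is the centre of the upright grip, 36 mm above the block's underside and 22 mm below its top; z up, y along the grip's length, so it is pinched from above across x (24 mm). A half turn makes no difference.
- green_tray: green drip tray, fixed on the drying rack, 72 x 102 mm, rim 8 mm high, floor 3 mm thick; the green block stands in it at the start. Origin at the centre of its underside (14 mm above the bench); axes as the drying rack's. It stays, and so still shows where its block stood in the row.
- yellow_tray: yellow drip tray, fixed on the drying rack, 72 x 102 mm, rim 8 mm high, floor 3 mm thick; the yellow block stands in it at the start. Origin at the centre of its underside (14 mm above the bench); axes as the drying rack's. It stays, and so still shows where its block stood in the row.
- red_tray: red drip tray, fixed on the drying rack, 72 x 102 mm, rim 8 mm high, floor 3 mm thick; the red block stands in it at the start. Origin at the centre of its underside (14 mm above the bench); axes as the drying rack's. It stays, and so still shows where its block stood in the row.
- blue_tray: blue drip tray, fixed on the drying rack, 72 x 102 mm, rim 8 mm high, floor 3 mm thick; the blue block stands in it at the start. Origin at the centre of its underside (14 mm above the bench); axes as the drying rack's. It stays, and so still shows where its block stood in the row.
- drying_rack: drying rack, fixed: a white-painted plank 376 (x) x 112 (y) x 14 mm with a brass strip across one end. It carries the four coloured trays in a row, 80 mm apart, their centres at x = -120, -40, 40 and 120 mm in its frame, y = 0. Origin at the centre of its underside, on the bench; x points along the row towards the brass-strip end, z up.
- work_rack: work rack, fixed, empty: grey plank 376 (x) x 112 (y) mm, brass strip across one end, four pockets in a row centred at x = -120, -40, 40, 120 mm, y = 0 in its frame. Pocket 66 (x) x 100 (y) mm inside, floor 14 mm above the bench, dark fences 9 mm higher: blocks go in with their length across the rack. Origin centre of underside, on the bench; x along the row towards the brass strip, z up. Lies beside the drying rack, left or right
- dummy: blackened soft-iron mason's dummy (round mallet) standing on its head, 76 mm across, 170 mm tall with its pale wooden handle upright; origin at the centre of its underside; a bystander
- callipers: pair of brass outside callipers with curved legs lying flat, about 195 x 120 x 11 mm; origin on the bench at about the middle; a bystander
- wedge_a: hardwood splitting wedge lying flat, 140 x 42 mm, up to 33 mm high; origin at the centre of its underside; a bystander
- wedge_b: second hardwood splitting wedge, same as the first; a bystander
Things that resemble listed ones, but are neither listed nor needed, are in the scene too. Of the things shaped like the part that bears yellow_grip, the yellow one is meant. What is shaped like the part that bears red_grip but grey is not meant.

How it is judged:
At the end, for the whole second after the job is handed in: Each block stands flat (tilt under 0.08 rad) and at rest on the floor of a work-rack pocket (within 4 mm in height, 13 mm along, 14 mm across), the pockets filled in reverse of the order of the matching trays, counted from the brass-strip ends (1st in 4th, 2nd in 3rd, 3rd in 2nd, 4th in 1st) (((x of green_tray in the frame of drying_rack between -0.14 and -0.1 m and x of green_grip in the frame of work_rack between 0.107 and 0.133 m) or (x of green_tray in the frame of drying_rack between -0.06 and -0.02 m and x of green_grip in the frame of work_rack between 0.027 and 0.053 m) or (x of green_tray in the frame of drying_rack between 0.02 and 0.06 m and x of green_grip in the frame of work_rack between -0.053 and -0.027 m) or (x of green_tray in the frame of drying_rack between 0.1 and 0.14 m and x of green_grip in the frame of work_rack between -0.133 and -0.107 m)) and y of green_grip in the frame of work_rack between -0.014 and 0.014 m and z of green_grip in the frame of work_rack between 0.046 and 0.054 m and angle between each of green_grip, yellow_grip, red_grip, blue_grip's own z axis and vertical below 0.08 rad and linear speed of each of green_block, yellow_block, red_block, blue_block below 0.02 m/s and angular speed of each of green_block, yellow_block, red_block, blue_block below 0.2 rad/s and ((x of yellow_tray in the frame of drying_rack between -0.14 and -0.1 m and x of yellow_grip in the frame of work_rack between 0.107 and 0.133 m) or (x of yellow_tray in the frame of drying_rack between -0.06 and -0.02 m and x of yellow_grip in the frame of work_rack between 0.027 and 0.053 m) or (x of yellow_tray in the frame of drying_rack between 0.02 and 0.06 m and x of yellow_grip in the frame of work_rack between -0.053 and -0.027 m) or (x of yellow_tray in the frame of drying_rack between 0.1 and 0.14 m and x of yellow_grip in the frame of work_rack between -0.133 and -0.107 m)) and y of yellow_grip in the frame of work_rack between -0.014 and 0.014 m and z of yellow_grip in the frame of work_rack between 0.046 and 0.054 m and ((x of red_tray in the frame of drying_rack between -0.14 and -0.1 m and x of red_grip in the frame of work_rack between 0.107 and 0.133 m) or (x of red_tray in the frame of drying_rack between -0.06 and -0.02 m and x of red_grip in the frame of work_rack between 0.027 and 0.053 m) or (x of red_tray in the frame of drying_rack between 0.02 and 0.06 m and x of red_grip in the frame of work_rack between -0.053 and -0.027 m) or (x of red_tray in the frame of drying_rack between 0.1 and 0.14 m and x of red_grip in the frame of work_rack between -0.133 and -0.107 m)) and y of red_grip in the frame of work_rack between -0.014 and 0.014 m and z of red_grip in the frame of work_rack between 0.046 and 0.054 m and ((x of blue_tray in the frame of drying_rack between -0.14 and -0.1 m and x of blue_grip in the frame of work_rack between 0.107 and 0.133 m) or (x of blue_tray in the frame of drying_rack between -0.06 and -0.02 m and x of blue_grip in the frame of work_rack between 0.027 and 0.053 m) or (x of blue_tray in the frame of drying_rack between 0.02 and 0.06 m and x of blue_grip in the frame of work_rack between -0.053 and -0.027 m) or (x of blue_tray in the frame of drying_rack between 0.1 and 0.14 m and x of blue_grip in the frame of work_rack between -0.133 and -0.107 m)) and y of blue_grip in the frame of work_rack between -0.014 and 0.014 m and z of blue_grip in the frame of work_rack between 0.046 and 0.054 m); the robot touches nothing.
It fails at once if a bystander (dummy) is pushed more than 20 mm from its place (distance of dummy from where it was at the start of the episode above 0.02 m).
It fails at once if a bystander (callipers) is pushed more than 20 mm from its place (distance of callipers from where it was at the start of the episode above 0.02 m).
It fails at once if a bystander (wedge_a) is pushed more than 20 mm from its place (distance of wedge_a from where it was at the start of the episode above 0.02 m).
It fails at once if a bystander (wedge_b) is pushed more than 20 mm from its place (distance of wedge_b from where it was at the start of the episode above 0.02 m).
It also fails if it takes over 90 s, if anything falls off the work surface, if the arm or the gripper's body presses on something with over 40 N, if the wrist force passes 120 N, or if a joint passes its speed limit or range.

### The arm

A 7-joint arm with a two-finger parallel gripper is mounted at the origin on the work surface. World frame = base frame: x ahead of the robot, y to its left, z up, the work surface at z = 0. Lengths are in m, angles in rad, forces in N, time in s.
With the tool pointing down it reaches from about 0.4 to 0.9 m from the base axis. Payload 5.5 kg.
Tool frame: the origin (TCP) lies on the centre line of the jaws, within the pads' length; the fingertips stand 8 mm ahead of it and the grasp point (between the pads) lies 11 mm behind it (r.finger_overhang is the distance from the TCP to the fingertips, in m); z points along the fingers, y is the line along which they close (so a half turn about z gives the same grasp; the last joint's range is limited). The gripper opens to 92 mm and grips with 3 to 60 N. Pads are 19 mm wide; open, the fingers measure 130 mm over their backs; the gripper's body (75 mm by 190 mm) begins 47 mm behind the grasp point.
Start: joints at [-1.029, 0.501, -0.427, 1.55, 0.221, 1.138, -0.21], TCP at [0.179, 0.625, 0.235] pointing down, gripper open.
Joint ranges: [-2.88, 2.88], [-0.31, 2.03], [-1.54, 1.56], [0.2, 2.42], [-1.41, 4.55], [0.19, 2.02], [-2.57, 2.57]. Speed limits (rad/s): [2.57, 2.57, 3.14, 3.14, 3.14, 3.14, 3.14].

### API

Orientations are given as a 3x3 rotation matrix whose columns are the frame's x, y, z axes.
In Python, from rig import r, cams gives the robot as it stands. The module is installed in compiled form; this text tells all that it offers.
- The arm moves only by the shell command python3 -m handwheel 'ROWS' [OPENING] [FORCE]. ROWS is JSON, a list of rows, each an object with "travel": the shift along the world's x, y, z as a fraction of full scale, a list of three; "angular": the turn, a rotation vector about the world's x, y, z as a fraction of full scale, a list of three. In form: [{"travel": [tx, ty, tz], "angular": [ax, ay, az]}, ...]. A call has 1 to 12 rows; each row is the pose to reach, as a shift and turn from the pose commanded when the call began, turning the shorter way round; what a row does not reach only later rows make up. Full scale, the value 1, is 1 m for a shift and pi rad for a turn. A row lasts 1/12 s, in which the tool goes at most 41.7 mm and 7.16 degrees, less where a joint would pass 70% of its speed; a pose out of reach is approached as far as the arm can. A call with a number of a shift or a turn outside -1 to 1 is refused whole. A call with a gripper value outside its range is refused whole. OPENING is the closure in counts, from 0 (fully open) to 255 (shut), set as the call begins (- or left out, the last holds). The fingers move at their own pace and stop on an object; FORCE is the grip in N (left out, the last holds). Time passes only in rows, so rows that repeat a pose let the fingers close. It gives the time, the measured TCP pose, the force, the opening and the grip force at its end, in the units of the state.
- r.state(): the state, without advancing time (a new reading comes with each control period).
- cams.camera(name): name is "side" or "top"; returns (picture, depth): 384x512x3 uint8, red, green, blue; 384x512 float32, m along the optical axis (not along the pixel's ray), 0 where there is no reading.
- cams.camera_model(name): a dict with "vertical_fov" (degrees; the focal length in pixels is half the picture's height over the tangent of half this angle, whatever the lens; pixels are square), "cx", "cy" (the principal point, pixels), "distortion" ([k1, k2, p1, p2, k3] as OpenCV has them; the pictures are not rectified), "eye" and "rotation" of the camera in the world. Camera axes: x right, y down, z forward; pixel columns grow to the right and rows downward; lengths in m; the calibration is good to about 2 mm. A picture is of the moment at which its call begins. camera_model takes no time and is no camera call.
- r.hand_in(): hands the job in; it is judged then, once.
The state is a dict: "time": time; "joint_positions": joint angles; "qd": joint speeds; "effort": joint torques, N m; "position": TCP position; "ee_rot": TCP orientation; "force": force on the tool from outside, world axes, zero at the start; "ft_torque": the same for the moment, N m; "gripper_width": finger opening in m; "finger_force": force on a finger pad.
Only numpy, scipy, OpenCV 4.12 (cv2) and the standard library are available. Lean on these libraries where they do the work, as an engineer would, in place of code of your own. Each camera call takes 0.05 s, during which the arm holds its last target. There are 200 camera calls.

## Working session

There is one attempt and no reset: what is moved stays moved. The work goes in short steps, Python scripts to look and compute and a shell command to move; the robot and the scene stay as the last step left them, time stands still between calls to the robot, and variables do not carry over. Pictures are saved under pics/ and viewed, at most 14 in all, crops included, and the job is handed in when it is done.

```bash
mkdir -p pics
python3 - <<'E'
from rig import r,cams
import cv2,numpy as np
for n in("top","side"):
    p,d=cams.camera(n); cv2.imwrite(f"pics/{n}0.png",cv2.resize(p[:,:,::-1],(800,600))); np.savez(f"{n}0.npz",p=p,d=d)
    m=cams.camera_model(n); print({k:np.round(v,4).tolist() for k,v in m.items()})
s=r.state(); print(s["time"],s["position"],s["ee_rot"],s["gripper_width"],r.finger_overhang)
E
```

```text
{'vertical_fov': 52.2959, 'cx': 258.6668, 'cy': 190.1608, 'distortion': [0.0211, 0.0, 0.0, 0.0, 0.0], 'eye': [0.2951, -0.0318, 1.1848], 'rotation': [[-0.0383, -0.9775, 0.2073], [-0.9993, 0.0365, -0.0125], [0.0047, -0.2077, -0.9782]]}
{'vertical_fov': 51.6219, 'cx': 256.1919, 'cy': 188.1149, 'distortion': [-0.0028, 0.0, 0.0, 0.0, 0.0], 'eye': [-0.0353, -0.6479, 0.6321], 'rotation': [[0.7226, -0.389, 0.5714], [-0.6911, -0.3912, 0.6077], [-0.0128, -0.8341, -0.5515]]}
0.1 [0.17871776 0.62431513 0.23376759] [[-9.61420332e-01  2.75082974e-01 -5.50276628e-04]
 [ 2.75083516e-01  9.61418862e-01 -1.68265515e-03]
 [ 6.61765476e-05 -1.76911090e-03 -9.99998433e-01]] 0.09212542021699283 0.008
```

View pics/top0.png

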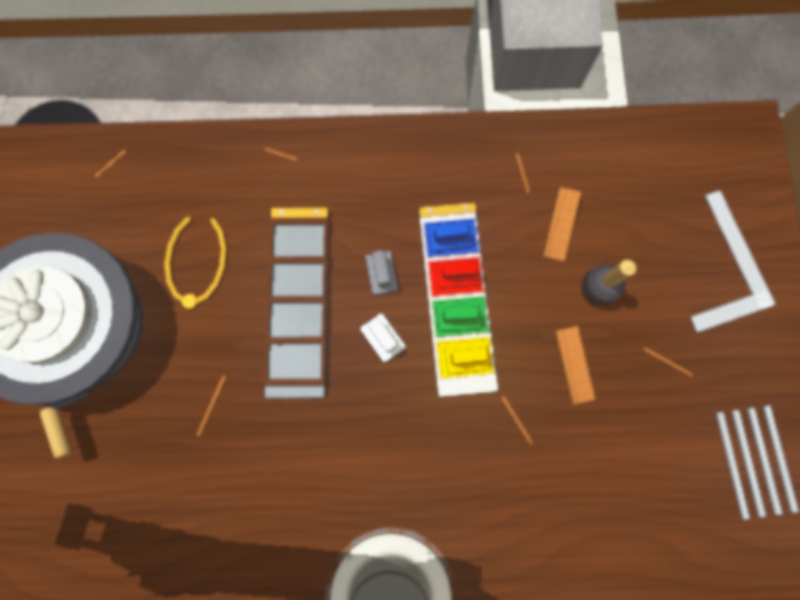

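View pics/side0.png

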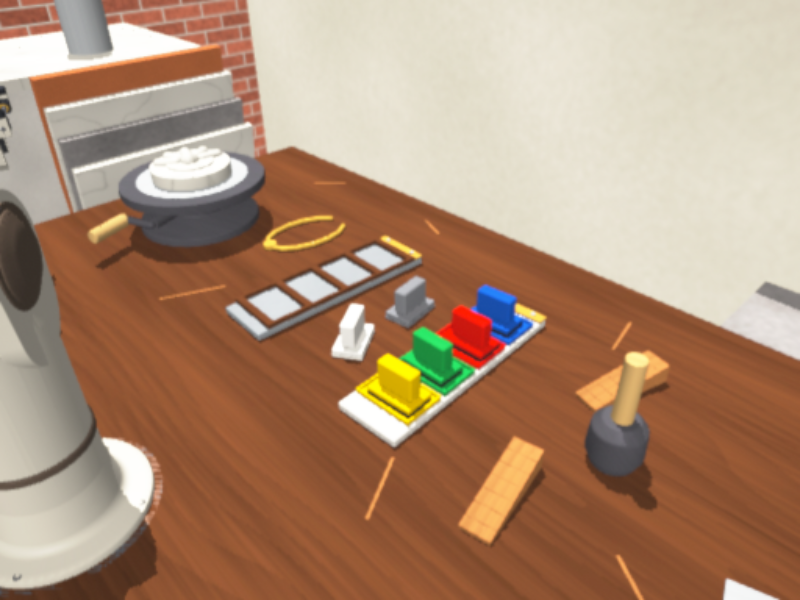

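The top view shows the drying rack at (460,300), with its brass strip at the far end (447,210). From the brass the order is blue, red, green, yellow. The work rack is at (298,305), brass at (300,213). So yellow goes to the pocket nearest the brass, then green, red and blue.

```bash
cat > h.py <<'E'
import cv2,numpy as np
from rig import r,cams
def model(n):
    m=cams.camera_model(n); f=192/np.tan(np.radians(m["vertical_fov"])/2)
    K=np.array([[f,0,m["cx"]],[0,f,m["cy"]],[0,0,1.]])
    return K,np.array(m["distortion"]),np.array(m["eye"]),np.array(m["rotation"])
def rays(n,uv):
    K,D,e,R=model(n)
    q=cv2.undistortPoints(np.array(uv,float).reshape(-1,1,2),K,D)[:,0]
    return e,np.c_[q,np.ones(len(q))]@R.T
def onplane(n,uv,z):
    e,d=rays(n,uv); return e+d*((z-e[2])/d[:,2])[:,None]
def cloud(n,d):
    v,u=np.mgrid[:384,:512]; e,w=rays(n,np.c_[u.ravel(),v.ravel()])
    return (e+w*d.reshape(-1,1)).reshape(384,512,3)
HUE=dict(yellow=(22,35),green=(45,80),red=(-6,6),blue=(105,125))
def mask(p,c):
    h=cv2.cvtColor(p,cv2.COLOR_RGB2HSV).astype(int); H=h[...,0]; H=np.where(H>170,H-180,H)
    return (H>=HUE[c][0])&(H<=HUE[c][1])&(h[...,1]>130)&(h[...,2]>50)
def rect(P):
    (x,y),(a,b),t=cv2.minAreaRect((P[:,:2]*1000).astype(np.float32))
    if a<b:a,b,t=b,a,t+90
    return np.round([x,y,a,b,(t+90)%180-90],1)
E
python3 - <<'E'
from h import *
for n in("top","side"):
    z=np.load(n+"0.npz"); p,d=z["p"],z["d"]; X=cloud(n,d); ok=d>0
    print(n,"bench z",np.median(X[200:300,200:300,2]))
    for c in HUE:
        m=mask(p,c)&ok; t=m&(X[...,2]>.066)&(X[...,2]<.09)
        k,l,st,ce=cv2.connectedComponentsWithStats(t.astype(np.uint8)); 
        t=l==1+st[1:,4].argmax(); q=X[t]
        print(c,m.sum(),t.sum(),"med",q.mean(0).round(4),"rect",rect(q),"zmax",q[:,2].max().round(4))
    if n=="top":
        # work rack pocket floors: grey, low saturation
        h=cv2.cvtColor(p,cv2.COLOR_RGB2HSV); g=((h[...,1]<60)&(h[...,2]>110)).astype(np.uint8)
        k,l,st,ce=cv2.connectedComponentsWithStats(g)
        for i in range(1,k):
            u,v=ce[i]
            if 165<u<215 and 130<v<260:
                vv,uu=np.where(l==i); P=onplane(n,np.c_[uu,vv],.014)
                print("pocket",ce[i].round(1),st[i,4],P.mean(0).round(4),rect(P),"z",np.median(X[l==i][:,2]).round(4))
E
```

```text
top bench z 0.0010443754540020445
yellow 1053 190 med [ 0.418  -0.1587  0.0747] rect [ 418.4 -159.5   63.7   23.9  -85.7] zmax 0.0798
green 653 181 med [ 0.4977 -0.1483  0.0748] rect [ 498.2 -148.5   61.4   24.1   89.8] zmax 0.0799
red 711 183 med [ 0.5826 -0.1507  0.0743] rect [ 583.5 -150.8   63.5   24.8  -86.9] zmax 0.0803
blue 629 176 med [ 0.6575 -0.1392  0.0747] rect [ 659.  -139.    63.8   25.3  -83. ] zmax 0.0805
pocket [191.  153.4] 651 [0.6682 0.1594 0.014 ] [669.7 159.5 100.6  65.1  87.9] z 0.0144
pocket [190.2 178.6] 708 [0.5876 0.1621 0.014 ] [588.  162.3  98.8  66.5  87.9] z 0.0145
pocket [189.5 204.5] 733 [0.5068 0.1645 0.014 ] [506.9 164.5 100.8  64.6  87.9] z 0.0143
pocket [188.6 231. ] 775 [0.4265 0.1673 0.014 ] [426.6 167.6 100.2  65.8  87.8] z 0.0145
pocket [187.9 250.5] 307 [0.3688 0.1692 0.014 ] [368.8 169.1 112.6  20.5  87.8] z 0.0139
side bench z -0.0011165454547197307
yellow 1578 243 med [ 0.415  -0.1634  0.0714] rect [ 416.2 -160.7   64.5   23.5  -85.3] zmax 0.075
green 1015 205 med [ 0.4945 -0.1522  0.0712] rect [ 495.6 -149.6   64.    24.7  -89.9] zmax 0.0744
red 1018 175 med [ 0.5793 -0.1546  0.071 ] rect [ 580.7 -152.4   64.4   24.4  -87.1] zmax 0.0746
blue 714 157 med [ 0.6551 -0.142   0.0706] rect [ 657.3 -140.9   61.8   26.4  -80.5] zmax 0.0744
```

Block and pocket positions from both cameras agree to about 3 mm. I'll move towards the yellow block first.

```bash
cat > go.py <<'E'
import sys
from h import *
from scipy.spatial.transform import Rotation as Ro
# x y z(mm, TCP) yaw(deg) of closing axis
x,y,z,a=map(float,sys.argv[1:5]); s=r.state(); p=np.array(s["position"]); R=np.array(s["ee_rot"])
c,k=np.cos(np.radians(a)),np.sin(np.radians(a))
T=np.array([[k,c,0],[-c,k,0],[0,0,-1]])
v=[(Ro.from_matrix(T@np.diag([g,g,1])@R.T)).as_rotvec()/np.pi for g in(1,-1)]
v=min(v,key=np.linalg.norm)
print("t %.2f"%s["time"],"travel",(np.array([x,y,z])/1000-p).round(4),"ang",v.round(4),"q",np.round(s["joint_positions"],2),"w %.4f f %.1f"%(s["gripper_width"],s["finger_force"]),"F",np.round(s["force"],1))
E
python3 go.py 417.5 -160 150 4.4
python3 -m handwheel '[{"travel":[0.239,-0.784,0],"angular":[0,0,-0.387]},{"travel":[0.239,-0.784,0],"angular":[0,0,-0.387]},{"travel":[0.239,-0.784,0],"angular":[0,0,-0.387]},{"travel":[0.239,-0.784,0],"angular":[0,0,-0.387]},{"travel":[0.239,-0.784,0],"angular":[0,0,-0.387]},{"travel":[0.239,-0.784,0],"angular":[0,0,-0.387]},{"travel":[0.239,-0.784,0],"angular":[0,0,-0.387]},{"travel":[0.239,-0.784,0],"angular":[0,0,-0.387]},{"travel":[0.239,-0.784,0],"angular":[0,0,-0.387]},{"travel":[0.239,-0.784,0],"angular":[0,0,-0.387]},{"travel":[0.239,-0.784,0],"angular":[0,0,-0.387]},{"travel":[0.239,-0.784,0],"angular":[0,0,-0.387]}]' 116 30
python3 go.py 417.5 -160 150 4.4
```

```text
time: 1.1
position: [0.3245, 0.1446, 0.2347]
ee_rot: [[-0.076, 0.997, 0.0], [0.997, 0.076, 0.0], [0.0, 0.0, -1.0]]
force: [0.5, 0.0, 0.2]
gripper_width: 0.0501
finger_force: 0.0Traceback (most recent call last):
  File "go.py", line 8, in <module>
    v=[(Ro.from_matrix(T@np.diag([g,g,1])@R.T)).as_rotvec()/np.pi for g in(1,-1)]
        ~~~~~~~~~~~~~~^^^^^^^^^^^^^^^^^^^^^^^^
  File "scipy/spatial/transform/_rotation.pyx", line 1143, in scipy.spatial.transform._rotation.Rotation.from_matrix
ValueError: Non-positive determinant (left-handed or null coordinate frame) in rotation matrix 0: [[ 2.00513003e-01  9.79689462e-01 -1.75881989e-03]
 [ 9.79690886e-01 -2.00513656e-01 -2.01705978e-04]
 [ 5.50276628e-04  1.68265515e-03  9.99998433e-01]].
Traceback (most recent call last):
  File "go.py", line 8, in <module>
    v=[(Ro.from_matrix(T@np.diag([g,g,1])@R.T)).as_rotvec()/np.pi for g in(1,-1)]
        ~~~~~~~~~~~~~~^^^^^^^^^^^^^^^^^^^^^^^^
  File "scipy/spatial/transform/_rotation.pyx", line 1143, in scipy.spatial.transform._rotation.Rotation.from_matrix
ValueError: Non-positive determinant (left-handed or null coordinate frame) in rotation matrix 0: [[ 9.88335618e-01  1.52291252e-01  2.82627514e-04]
 [ 1.52291343e-01 -9.88335589e-01 -3.32739583e-04]
 [-2.28657503e-04 -3.71900105e-04  9.99999905e-01]].
```

```bash
sed -i 's/\[\[k,c,0\],\[-c,k,0\]/[[-k,c,0],[c,k,0]/' go.py
python3 go.py 417.5 -160 150 4.4
```

```text
t 1.10 travel [ 0.093  -0.3046 -0.0847] ang [-0.0001  0.0001  0.0002] q [-0.51 -0.08  0.02  2.23  0.    0.98 -0.42] w 0.0501 f 0.0 F [0.5 0.  0.2]
```

```bash
python3 -m handwheel '[{"travel":[0.093,-0.305,0],"angular":[0,0,0]},{"travel":[0.093,-0.305,0],"angular":[0,0,0]},{"travel":[0.093,-0.305,0],"angular":[0,0,0]},{"travel":[0.093,-0.305,0],"angular":[0,0,0]},{"travel":[0.093,-0.305,-0.08],"angular":[0,0,0]},{"travel":[0.093,-0.305,-0.085],"angular":[0,0,0]},{"travel":[0.093,-0.305,-0.085],"angular":[0,0,0]},{"travel":[0.093,-0.305,-0.085],"angular":[0,0,0]},{"travel":[0.093,-0.305,-0.085],"angular":[0,0,0]},{"travel":[0.093,-0.305,-0.085],"angular":[0,0,0]},{"travel":[0.093,-0.305,-0.085],"angular":[0,0,0]}]' >/dev/null
python3 go.py 417.5 -160 48 4.4
```

```text
t 2.02 travel [ 0.0006 -0.0021 -0.1013] ang [-0.0002 -0.0007  0.0005] q [-0.08  0.24  0.44  2.14 -0.14  0.79  0.52] w 0.0504 f 0.0 F [-0.   0.8  0.3]
```

```bash
python3 -m handwheel '[{"travel":[0,-0.002,-0.03],"angular":[0,0,0]},{"travel":[0,-0.002,-0.06],"angular":[0,0,0]},{"travel":[0,-0.002,-0.085],"angular":[0,0,0]},{"travel":[0,-0.002,-0.101],"angular":[0,0,0]},{"travel":[0,-0.002,-0.101],"angular":[0,0,0]},{"travel":[0,-0.002,-0.101],"angular":[0,0,0]}]' && python3 go.py 417.5 -160 48 4.4 && python3 -m handwheel '[{"travel":[0,0,0],"angular":[0,0,0]},{"travel":[0,0,0],"angular":[0,0,0]},{"travel":[0,0,0],"angular":[0,0,0]},{"travel":[0,0,0],"angular":[0,0,0]},{"travel":[0,0,0],"angular":[0,0,0]},{"travel":[0,0,0],"angular":[0,0,0]}]' 255 40
python3 go.py 668 160 150 -1.9
```

```text
time: 2.52
position: [0.4176, -0.1585, 0.0492]
ee_rot: [[-0.078, 0.997, -0.001], [0.997, 0.078, 0.001], [0.001, -0.0, -1.0]]
force: [-0.4, 0.4, -0.0]
gripper_width: 0.0499
finger_force: 0.0
t 2.52 travel [-0.0001 -0.0015 -0.0012] ang [-0.0004 -0.0002 -0.0005] q [ 0.    0.44  0.36  2.2  -0.29  0.55  0.65] w 0.0499 f 0.0 F [-0.4  0.4 -0. ]
time: 3.02
position: [0.4185, -0.1604, 0.0496]
ee_rot: [[-0.076, 0.997, 0.002], [0.997, 0.076, 0.0], [-0.0, 0.002, -1.0]]
force: [-0.4, 0.2, 7.6]
gripper_width: 0.0236
finger_force: 40.0
t 3.02 travel [0.2495 0.3204 0.1004] ang [-0.      0.0005 -0.0348] q [ 0.    0.44  0.36  2.19 -0.29  0.55  0.65] w 0.0236 f 40.0 F [-0.4  0.2  7.6]
```

```bash
python3 -m handwheel '[{"travel":[0,0,0.03],"angular":[0,0,0]},{"travel":[0,0,0.07],"angular":[0,0,0]},{"travel":[0,0,0.1],"angular":[0,0,0]},{"travel":[0.25,0.32,0.1],"angular":[0,0,-0.035]},{"travel":[0.25,0.32,0.1],"angular":[0,0,-0.035]},{"travel":[0.25,0.32,0.1],"angular":[0,0,-0.035]},{"travel":[0.25,0.32,0.1],"angular":[0,0,-0.035]},{"travel":[0.25,0.32,0.1],"angular":[0,0,-0.035]},{"travel":[0.25,0.32,0.1],"angular":[0,0,-0.035]},{"travel":[0.25,0.32,0.1],"angular":[0,0,-0.035]},{"travel":[0.25,0.32,0.1],"angular":[0,0,-0.035]},{"travel":[0.25,0.32,0.1],"angular":[0,0,-0.035]}]' >/dev/null
python3 -m handwheel '[{"travel":[0.028,0.036,0],"angular":[0,0,0]},{"travel":[0.028,0.036,0],"angular":[0,0,0]}]' >/dev/null
python3 go.py 668.5 160 48 -1.9
```

```text
t 4.18 travel [-0.0098 -0.0212 -0.0994] ang [-0.0017  0.0005 -0.0026] q [-0.51  0.66  0.32  1.5  -0.24  1.02 -0.15] w 0.0240 f 40.0 F [ 0.3  2.9 -2.1]
```

```bash
python3 -m handwheel '[{"travel":[-0.01,-0.021,-0.03],"angular":[0,0,-0.002]},{"travel":[-0.01,-0.021,-0.06],"angular":[0,0,-0.002]},{"travel":[-0.01,-0.021,-0.06],"angular":[0,0,-0.002]},{"travel":[-0.01,-0.021,-0.06],"angular":[0,0,-0.002]},{"travel":[-0.01,-0.021,-0.06],"angular":[0,0,-0.002]}]' >/dev/null
python3 go.py 668.5 160 47.5 -1.9
```

```text
t 4.60 travel [ 0.0017  0.0095 -0.0422] ang [-0.0002  0.0003  0.0021] q [-0.48  0.7   0.31  1.58 -0.26  0.9  -0.11] w 0.0239 f 40.0 F [ 0.4  1.1 -1.7]
```

Run:
```python
from h import *
p,d=cams.camera("side"); cv2.imwrite("pics/side1.png",cv2.resize(p[90:290,100:370,::-1],None,fx=2.9,fy=2.9))
```

```text
(no output)
```

View pics/side1.png

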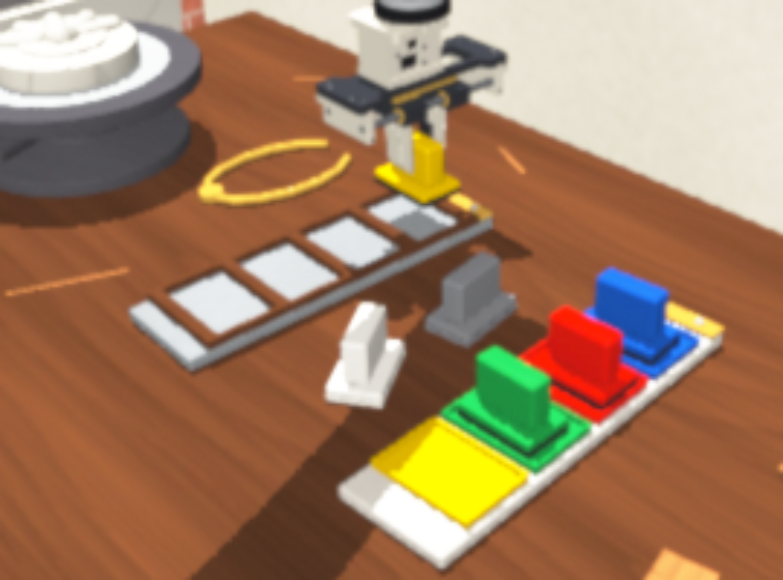

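The side view shows the yellow block held upright above the pocket nearest the brass, at (415,180) in the crop. Next I'll trim the xy position and lower it.

```bash
python3 -m handwheel '[{"travel":[0.002,0.009,-0.02],"angular":[0,0,0.002]},{"travel":[0.002,0.009,-0.02],"angular":[0,0,0.002]},{"travel":[0.002,0.009,-0.02],"angular":[0,0,0.002]},{"travel":[0.002,0.009,-0.02],"angular":[0,0,0.002]},{"travel":[0.002,0.009,-0.02],"angular":[0,0,0.002]}]' >/dev/null
python3 go.py 668.5 160 47.5 -1.9
```

```text
t 5.07 travel [-0.0007  0.0014 -0.0229] ang [-0.0001  0.0007  0.0003] q [-0.48  0.73  0.3   1.58 -0.26  0.88 -0.11] w 0.0239 f 40.0 F [ 0.  -0.  -1.4]
```

```bash
python3 -m handwheel '[{"travel":[-0.001,0.001,-0.012],"angular":[0,0,0]},{"travel":[-0.001,0.001,-0.018],"angular":[0,0,0]},{"travel":[-0.001,0.001,-0.023],"angular":[0,0,0]},{"travel":[-0.001,0.001,-0.023],"angular":[0,0,0]},{"travel":[-0.001,0.001,-0.023],"angular":[0,0,0]}]' >/dev/null
python3 go.py 668.5 160 46.6 -1.9
```

```text
t 5.48 travel [0.0018 0.0002 0.0003] ang [-0.0001 -0.0005  0.0002] q [-0.47  0.76  0.29  1.59 -0.27  0.84 -0.11] w 0.0239 f 40.0 F [-4.1 -0.8  7.1]
```

```bash
python3 -m handwheel '[{"travel":[0,0,0],"angular":[0,0,0]},{"travel":[0,0,0],"angular":[0,0,0]},{"travel":[0,0,0],"angular":[0,0,0]},{"travel":[0,0,0],"angular":[0,0,0]},{"travel":[0,0,0.03],"angular":[0,0,0]},{"travel":[0,0,0.07],"angular":[0,0,0]},{"travel":[0,0,0.1],"angular":[0,0,0]},{"travel":[0,0,0.1],"angular":[0,0,0]}]' 116 >/dev/null
python3 go.py 497 -149 150 0
```

```text
t 6.15 travel [-0.1752 -0.3094 -0.0034] ang [-0.001   0.0037  0.0108] q [-0.5   0.63  0.33  1.54 -0.23  1.   -0.14] w 0.0498 f 0.0 F [1.4 0.4 0.4]
```

```bash
python3 -m handwheel '[{"travel":[-0.173,-0.309,0],"angular":[0,0,0.011]},{"travel":[-0.173,-0.309,0],"angular":[0,0,0.011]},{"travel":[-0.173,-0.309,0],"angular":[0,0,0.011]},{"travel":[-0.173,-0.309,0],"angular":[0,0,0.011]},{"travel":[-0.173,-0.309,0],"angular":[0,0,0.011]},{"travel":[-0.173,-0.309,0],"angular":[0,0,0.011]},{"travel":[-0.173,-0.309,0],"angular":[0,0,0.011]},{"travel":[-0.173,-0.309,0],"angular":[0,0,0.011]},{"travel":[-0.173,-0.309,0],"angular":[0,0,0.011]},{"travel":[-0.173,-0.309,0],"angular":[0,0,0.011]},{"travel":[-0.173,-0.309,0],"angular":[0,0,0.011]},{"travel":[-0.173,-0.309,0],"angular":[0,0,0.011]}]' >/dev/null
python3 go.py 497 -149 49 0
python3 - <<'E'
from h import *
p,d=cams.camera("top"); X=cloud("top",d); t=mask(p,"yellow")&(X[...,2]>.06)&(X[...,2]<.09)&(X[...,1]>.1); q=X[t]; print(t.sum(),q.mean(0).round(4),rect(q))
E
```

```text
t 7.15 travel [ 0.0021 -0.0006 -0.0967] ang [-0.0002  0.0002 -0.0004] q [-0.1   0.37  0.41  1.99 -0.2   0.83  0.42] w 0.0501 f 0.0 F [ 1.  -0.6 -0.1]
186 [0.6642 0.1587 0.0708] [665.5 158.5  61.4  24.1  88. ]
```

Yellow is seated about 3 mm from the pocket centre, with its top at 71 mm. Next is green.

```bash
python3 -m handwheel '[{"travel":[0.001,-0.001,-0.03],"angular":[0,0,0]},{"travel":[0.001,-0.001,-0.06],"angular":[0,0,0]},{"travel":[0.001,-0.001,-0.085],"angular":[0,0,0]},{"travel":[0.001,-0.001,-0.097],"angular":[0,0,0]},{"travel":[0.001,-0.001,-0.097],"angular":[0,0,0]},{"travel":[0.001,-0.001,-0.097],"angular":[0,0,0]}]' >/dev/null && python3 go.py 497 -149 49 0 && python3 -m handwheel '[{"travel":[0,0,0],"angular":[0,0,0]},{"travel":[0,0,0],"angular":[0,0,0]},{"travel":[0,0,0],"angular":[0,0,0]},{"travel":[0,0,0],"angular":[0,0,0]},{"travel":[0,0,0],"angular":[0,0,0]},{"travel":[0,0,0],"angular":[0,0,0]}]' 255 40 >/dev/null
python3 go.py 588 162 150 -1.9
```

```text
t 7.70 travel [0.0016 0.0004 0.0005] ang [-0.0001 -0.0004 -0.0007] q [-0.04  0.53  0.34  2.03 -0.29  0.63  0.5 ] w 0.0502 f 0.0 F [ 1.1  0.3 -0.4]
t 8.20 travel [0.0913 0.3125 0.1002] ang [ 0.0002  0.0009 -0.0108] q [-0.04  0.53  0.34  2.03 -0.29  0.63  0.5 ] w 0.0237 f 40.0 F [0.7 0.3 6.5]
```

```bash
python3 -m handwheel '[{"travel":[0,0,0.03],"angular":[0,0,0]},{"travel":[0,0,0.07],"angular":[0,0,0]},{"travel":[0,0,0.1],"angular":[0,0,0]},{"travel":[0.091,0.312,0.1],"angular":[0,0,-0.011]},{"travel":[0.091,0.312,0.1],"angular":[0,0,-0.011]},{"travel":[0.091,0.312,0.1],"angular":[0,0,-0.011]},{"travel":[0.091,0.312,0.1],"angular":[0,0,-0.011]},{"travel":[0.091,0.312,0.1],"angular":[0,0,-0.011]},{"travel":[0.091,0.312,0.1],"angular":[0,0,-0.011]},{"travel":[0.091,0.312,0.1],"angular":[0,0,-0.011]},{"travel":[0.091,0.312,0.1],"angular":[0,0,-0.011]},{"travel":[0.091,0.312,0.1],"angular":[0,0,-0.011]}]' >/dev/null
python3 -m handwheel '[{"travel":[0,0,-0.03],"angular":[0,0,0]},{"travel":[0,0,-0.06],"angular":[0,0,0]},{"travel":[0,0,-0.06],"angular":[0,0,0]},{"travel":[0,0,-0.06],"angular":[0,0,0]},{"travel":[0,0,-0.06],"angular":[0,0,0]}]' >/dev/null
python3 go.py 588 162 47 -1.9
```

```text
t 9.62 travel [ 0.0016  0.0008 -0.0424] ang [ 0.0001 -0.      0.0004] q [-0.54  0.58  0.3   1.79 -0.23  0.81 -0.16] w 0.0235 f 40.0 F [-0.6 -0.7 -2.1]
```

```bash
python3 -m handwheel '[{"travel":[0.001,0.001,-0.02],"angular":[0,0,0]},{"travel":[0.001,0.001,-0.035],"angular":[0,0,0]},{"travel":[0.001,0.001,-0.043],"angular":[0,0,0]},{"travel":[0.001,0.001,-0.043],"angular":[0,0,0]},{"travel":[0.001,0.001,-0.043],"angular":[0,0,0]}]' >/dev/null
python3 go.py 588 162 46.6 -1.9
python3 -m handwheel '[{"travel":[0,0,0],"angular":[0,0,0]},{"travel":[0,0,0],"angular":[0,0,0]},{"travel":[0,0,0],"angular":[0,0,0]},{"travel":[0,0,0],"angular":[0,0,0]},{"travel":[0,0,0.03],"angular":[0,0,0]},{"travel":[0,0,0.07],"angular":[0,0,0]},{"travel":[0,0,0.1],"angular":[0,0,0]},{"travel":[0,0,0.1],"angular":[0,0,0]},{"travel":[0,0,0.1],"angular":[0,0,0]}]' 116 >/dev/null
python3 go.py 581.5 -151.5 150 3
```

```text
t 10.03 travel [-0.0004 -0.0008 -0.0006] ang [-0.0002  0.0007  0.0004] q [-0.53  0.65  0.28  1.8  -0.25  0.73 -0.14] w 0.0239 f 40.0 F [-0.2 -0.8 -3.1]
t 10.78 travel [-0.0076 -0.3149  0.0015] ang [-0.0007  0.0016  0.0274] q [-0.56  0.51  0.33  1.75 -0.2   0.91 -0.18] w 0.0499 f 0.0 F [-1.2  0.5 -0.8]
```

```bash
python3 -m handwheel '[{"travel":[-0.007,-0.314,0],"angular":[0,0,0.027]},{"travel":[-0.007,-0.314,0],"angular":[0,0,0.027]},{"travel":[-0.007,-0.314,0],"angular":[0,0,0.027]},{"travel":[-0.007,-0.314,0],"angular":[0,0,0.027]},{"travel":[-0.007,-0.314,0],"angular":[0,0,0.027]},{"travel":[-0.007,-0.314,0],"angular":[0,0,0.027]},{"travel":[-0.007,-0.314,0],"angular":[0,0,0.027]},{"travel":[-0.007,-0.314,0],"angular":[0,0,0.027]},{"travel":[-0.007,-0.314,0],"angular":[0,0,0.027]},{"travel":[-0.007,-0.314,0],"angular":[0,0,0.027]},{"travel":[-0.007,-0.314,0],"angular":[0,0,0.027]}]' >/dev/null
python3 go.py 581.5 -151.5 49 3
python3 - <<'E'
from h import *
p,d=cams.camera("top"); X=cloud("top",d); t=mask(p,"green")&(X[...,2]>.06)&(X[...,2]<.09)&(X[...,1]>.1); q=X[t]; print(t.sum(),q.mean(0).round(4),rect(q))
E
```

```text
t 11.70 travel [ 0.0019 -0.0016 -0.0955] ang [-0.0004 -0.0007  0.0003] q [-0.07  0.5   0.37  1.78 -0.22  0.9   0.44] w 0.0500 f 0.0 F [ 0.5 -0.2 -0.7]
173 [0.5859 0.1631 0.0717] [586.5 163.5  62.7  22.1  87.3]
```

```bash
python3 -m handwheel '[{"travel":[0.001,-0.001,-0.03],"angular":[0,0,0]},{"travel":[0.001,-0.001,-0.06],"angular":[0,0,0]},{"travel":[0.001,-0.001,-0.085],"angular":[0,0,0]},{"travel":[0.001,-0.001,-0.096],"angular":[0,0,0]},{"travel":[0.001,-0.001,-0.096],"angular":[0,0,0]},{"travel":[0.001,-0.001,-0.096],"angular":[0,0,0]}]' >/dev/null && python3 go.py 581.5 -151.5 49 3 && python3 -m handwheel '[{"travel":[0,0,0],"angular":[0,0,0]},{"travel":[0,0,0],"angular":[0,0,0]},{"travel":[0,0,0],"angular":[0,0,0]},{"travel":[0,0,0],"angular":[0,0,0]},{"travel":[0,0,0],"angular":[0,0,0]},{"travel":[0,0,0],"angular":[0,0,0]}]' 255 40 >/dev/null
python3 go.py 507 164.5 150 -1.9
```

```text
t 12.25 travel [ 0.0002 -0.0005 -0.0006] ang [-0.0002 -0.0003 -0.0002] q [-0.03  0.64  0.32  1.82 -0.28  0.73  0.49] w 0.0497 f 0.0 F [ 0.6 -0.5 -0.4]
t 12.75 travel [-0.0756  0.3168  0.0991] ang [ 0.0001  0.0009 -0.0268] q [-0.03  0.63  0.32  1.82 -0.28  0.73  0.49] w 0.0238 f 40.0 F [0.1 0.7 4.7]
```

```bash
python3 -m handwheel '[{"travel":[0,0,0.03],"angular":[0,0,0]},{"travel":[0,0,0.07],"angular":[0,0,0]},{"travel":[0,0,0.1],"angular":[0,0,0]},{"travel":[-0.075,0.316,0.1],"angular":[0,0,-0.027]},{"travel":[-0.075,0.316,0.1],"angular":[0,0,-0.027]},{"travel":[-0.075,0.316,0.1],"angular":[0,0,-0.027]},{"travel":[-0.075,0.316,0.1],"angular":[0,0,-0.027]},{"travel":[-0.075,0.316,0.1],"angular":[0,0,-0.027]},{"travel":[-0.075,0.316,0.1],"angular":[0,0,-0.027]},{"travel":[-0.075,0.316,0.1],"angular":[0,0,-0.027]},{"travel":[-0.075,0.316,0.1],"angular":[0,0,-0.027]},{"travel":[-0.075,0.316,0.1],"angular":[0,0,-0.027]}]' >/dev/null
python3 -m handwheel '[{"travel":[0,0,-0.03],"angular":[0,0,0]},{"travel":[0,0,-0.06],"angular":[0,0,0]},{"travel":[0,0,-0.06],"angular":[0,0,0]},{"travel":[0,0,-0.06],"angular":[0,0,0]},{"travel":[0,0,-0.06],"angular":[0,0,0]}]' >/dev/null
python3 go.py 507 164.5 46.6 -1.9
```

```text
t 14.17 travel [ 0.0004  0.0013 -0.0438] ang [0.0001 0.     0.0005] q [-0.6   0.47  0.3   1.98 -0.2   0.72 -0.22] w 0.0241 f 40.0 F [-0.2 -1.  -2.7]
```

```bash
python3 -m handwheel '[{"travel":[0,0.001,-0.02],"angular":[0,0,0]},{"travel":[0,0.001,-0.035],"angular":[0,0,0]},{"travel":[0,0.001,-0.044],"angular":[0,0,0]},{"travel":[0,0.001,-0.044],"angular":[0,0,0]},{"travel":[0,0.001,-0.044],"angular":[0,0,0]}]' >/dev/null
python3 go.py 507 164.5 46.6 -1.9
python3 -m handwheel '[{"travel":[0,0,0],"angular":[0,0,0]},{"travel":[0,0,0],"angular":[0,0,0]},{"travel":[0,0,0],"angular":[0,0,0]},{"travel":[0,0,0],"angular":[0,0,0]},{"travel":[0,0,0.03],"angular":[0,0,0]},{"travel":[0,0,0.07],"angular":[0,0,0]},{"travel":[0,0,0.1],"angular":[0,0,0]},{"travel":[0,0,0.1],"angular":[0,0,0]},{"travel":[0,0,0.1],"angular":[0,0,0]}]' 116 >/dev/null
python3 go.py 657.5 -140 150 8.5
```

```text
t 14.58 travel [-0.0005 -0.0004 -0.0005] ang [-0.0003  0.0007  0.0004] q [-0.58  0.54  0.27  1.99 -0.24  0.64 -0.19] w 0.0236 f 40.0 F [ 0.2 -0.2 -1.7]
t 15.33 travel [ 0.1496 -0.3055  0.0019] ang [-0.0009  0.0014  0.0579] q [-0.64  0.38  0.33  1.94 -0.16  0.84 -0.25] w 0.0499 f 0.0 F [ 0.1 -0.8 -0.9]
```

```bash
python3 -m handwheel '[{"travel":[0.15,-0.305,0],"angular":[0,0,0.057]},{"travel":[0.15,-0.305,0],"angular":[0,0,0.057]},{"travel":[0.15,-0.305,0],"angular":[0,0,0.057]},{"travel":[0.15,-0.305,0],"angular":[0,0,0.057]},{"travel":[0.15,-0.305,0],"angular":[0,0,0.057]},{"travel":[0.15,-0.305,0],"angular":[0,0,0.057]},{"travel":[0.15,-0.305,0],"angular":[0,0,0.057]},{"travel":[0.15,-0.305,0],"angular":[0,0,0.057]},{"travel":[0.15,-0.305,0],"angular":[0,0,0.057]},{"travel":[0.15,-0.305,0],"angular":[0,0,0.057]},{"travel":[0.15,-0.305,0],"angular":[0,0,0.057]},{"travel":[0.15,-0.305,0],"angular":[0,0,0.057]}]' >/dev/null
python3 go.py 657.5 -140 49 8.5
python3 - <<'E'
from h import *
p,d=cams.camera("top"); X=cloud("top",d); t=mask(p,"red")&(X[...,2]>.06)&(X[...,2]<.09)&(X[...,1]>.1); q=X[t]; print(t.sum(),q.mean(0).round(4),rect(q))
E
```

```text
t 16.33 travel [ 0.0023 -0.0022 -0.0953] ang [-0.0007 -0.0008  0.0004] q [-0.07  0.61  0.34  1.59 -0.23  0.98  0.49] w 0.0500 f 0.0 F [0.4 0.8 0.1]
193 [0.5067 0.1637 0.0714] [507.6 165.1  63.9  25.4  87. ]
```

```bash
python3 -m handwheel '[{"travel":[0.001,-0.001,-0.03],"angular":[0,0,0]},{"travel":[0.001,-0.001,-0.06],"angular":[0,0,0]},{"travel":[0.001,-0.001,-0.085],"angular":[0,0,0]},{"travel":[0.001,-0.001,-0.096],"angular":[0,0,0]},{"travel":[0.001,-0.001,-0.096],"angular":[0,0,0]},{"travel":[0.001,-0.001,-0.096],"angular":[0,0,0]}]' >/dev/null && python3 go.py 657.5 -140 49 8.5 && python3 -m handwheel '[{"travel":[0,0,0],"angular":[0,0,0]},{"travel":[0,0,0],"angular":[0,0,0]},{"travel":[0,0,0],"angular":[0,0,0]},{"travel":[0,0,0],"angular":[0,0,0]},{"travel":[0,0,0],"angular":[0,0,0]},{"travel":[0,0,0],"angular":[0,0,0]}]' 255 40 >/dev/null
python3 go.py 426.5 167.3 150 -1.9
```

```text
t 16.88 travel [ 0.0003 -0.0001 -0.0009] ang [-0.0002 -0.0002  0.0004] q [-0.04  0.73  0.3   1.63 -0.27  0.83  0.52] w 0.0500 f 0.0 F [-0.2  0.7  0.9]
t 17.38 travel [-0.2318  0.3086  0.099 ] ang [ 0.0001  0.0007 -0.0569] q [-0.04  0.73  0.3   1.63 -0.27  0.82  0.52] w 0.0239 f 39.6 F [0.  1.2 5.7]
```

```bash
python3 -m handwheel '[{"travel":[0,0,0.03],"angular":[0,0,0]},{"travel":[0,0,0.07],"angular":[0,0,0]},{"travel":[0,0,0.1],"angular":[0,0,0]},{"travel":[0,0,0.1],"angular":[0,0,0]}]' >/dev/null
python3 -m handwheel '[{"travel":[-0.231,0.308,0],"angular":[0,0,-0.057]},{"travel":[-0.231,0.308,0],"angular":[0,0,-0.057]},{"travel":[-0.231,0.308,0],"angular":[0,0,-0.057]},{"travel":[-0.231,0.308,0],"angular":[0,0,-0.057]},{"travel":[-0.231,0.308,0],"angular":[0,0,-0.057]},{"travel":[-0.231,0.308,0],"angular":[0,0,-0.057]},{"travel":[-0.231,0.308,0],"angular":[0,0,-0.057]},{"travel":[-0.231,0.308,0],"angular":[0,0,-0.057]},{"travel":[-0.231,0.308,0],"angular":[0,0,-0.057]},{"travel":[-0.231,0.308,0],"angular":[0,0,-0.057]},{"travel":[-0.231,0.308,0],"angular":[0,0,-0.057]},{"travel":[-0.231,0.308,0],"angular":[0,0,-0.057]}]' >/dev/null
python3 -m handwheel '[{"travel":[0,0,-0.03],"angular":[0,0,0]},{"travel":[0,0,-0.06],"angular":[0,0,0]},{"travel":[0,0,-0.06],"angular":[0,0,0]},{"travel":[0,0,-0.06],"angular":[0,0,0]},{"travel":[0,0,-0.06],"angular":[0,0,0]}]' >/dev/null
python3 go.py 426.5 167.3 46.6 -1.9
```

```text
t 19.13 travel [-0.0009  0.0017 -0.0438] ang [0.0001 0.0002 0.0009] q [-0.69  0.36  0.3   2.15 -0.17  0.65 -0.3 ] w 0.0237 f 39.6 F [ 0.  -0.4 -2.7]
```

Blue is lined up. I'll lower and release it, retreat, then check all four from both cameras.

```bash
python3 -m handwheel '[{"travel":[-0.001,0.001,-0.02],"angular":[0,0,0]},{"travel":[-0.001,0.001,-0.035],"angular":[0,0,0]},{"travel":[-0.001,0.001,-0.044],"angular":[0,0,0]},{"travel":[-0.001,0.001,-0.044],"angular":[0,0,0]},{"travel":[-0.001,0.001,-0.044],"angular":[0,0,0]}]' >/dev/null
python3 go.py 426.5 167.3 46.6 -1.9
python3 -m handwheel '[{"travel":[0,0,0],"angular":[0,0,0]},{"travel":[0,0,0],"angular":[0,0,0]},{"travel":[0,0,0],"angular":[0,0,0]},{"travel":[0,0,0],"angular":[0,0,0]},{"travel":[0,0,0.03],"angular":[0,0,0]},{"travel":[0,0,0.07],"angular":[0,0,0]},{"travel":[0,0,0.11],"angular":[0,0,0]},{"travel":[0,0,0.15],"angular":[0,0,0]},{"travel":[0,-0.04,0.15],"angular":[0,0,0]},{"travel":[0,-0.08,0.15],"angular":[0,0,0]},{"travel":[0,-0.12,0.15],"angular":[0,0,0]},{"travel":[0,-0.16,0.15],"angular":[0,0,0]}]' 116 >/dev/null
python3 -m handwheel '[{"travel":[0,-0.04,0],"angular":[0,0,0]},{"travel":[0,-0.08,0],"angular":[0,0,0]},{"travel":[0,-0.12,0],"angular":[0,0,0]},{"travel":[0,-0.16,0],"angular":[0,0,0]},{"travel":[0,-0.16,0],"angular":[0,0,0]},{"travel":[0,-0.16,0],"angular":[0,0,0]}]' >/dev/null
python3 - <<'E'
from h import *
B=np.array([.5476,.1633]);ux=np.array([.9995,-.0327]);uy=np.array([.0327,.9995])
for n in("top","side"):
    p,d=cams.camera(n); X=cloud(n,d)
    for c in HUE:
        q=X[mask(p,c)&(X[...,2]>.064)&(X[...,2]<.09)&(X[...,1]>.1)&(X[...,1]<.25)]
        if len(q)>20:
            R=rect(q); w=R[:2]/1000-B; print(n,c,len(q),"rack xy",(w@ux).round(4),(w@uy).round(4),R[2:],"ztop",np.percentile(q[:,2],[50,95]).round(4))
    cv2.imwrite(f"pics/{n}2.png",cv2.resize(p[:,:,::-1],(800,600)))
s=r.state(); print(s["time"],s["position"])
E
```

```text
t 19.55 travel [-0.0002 -0.0006 -0.0003] ang [-0.0003  0.0007  0.0004] q [-0.66  0.45  0.27  2.17 -0.22  0.55 -0.26] w 0.0236 f 39.8 F [ 0.   0.4 -2.2]
top yellow 175 rack xy 0.1181 -0.0003 [60.7 25.8 88.1] ztop [0.0714 0.0757]
top green 172 rack xy 0.0387 0.0018 [62.5 21.7 87.9] ztop [0.0719 0.0758]
top red 192 rack xy -0.0403 0.0007 [64.5 24.6 88.2] ztop [0.0715 0.0754]
top blue 194 rack xy -0.1214 0.0002 [62.  23.3 88. ] ztop [0.0717 0.0753]
side red 113 rack xy -0.0432 -0.0011 [66.5 23.6 87.8] ztop [0.0687 0.0706]
side blue 123 rack xy -0.1235 -0.0005 [63.2 24.5 86.9] ztop [0.0689 0.0707]
21.15 [ 0.4250614  -0.15157975  0.19562152]
```

View pics/top2.png

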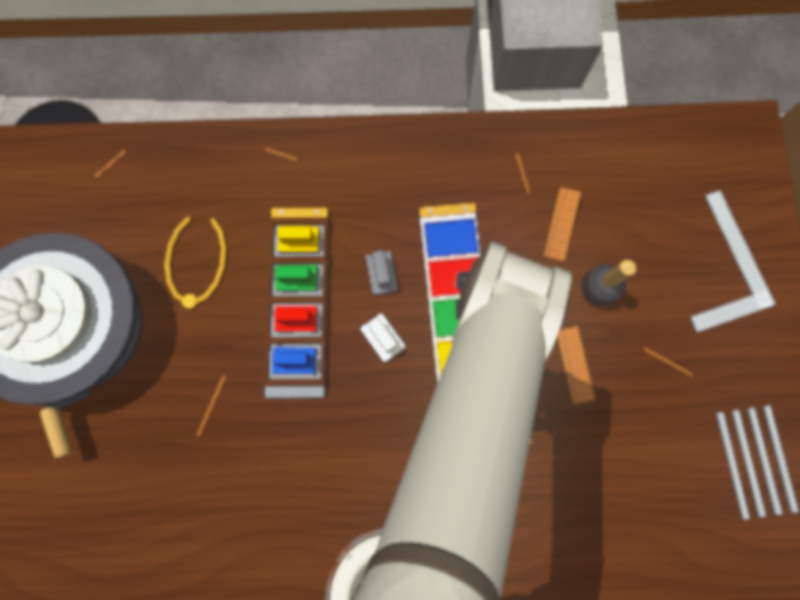

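View pics/side2.png

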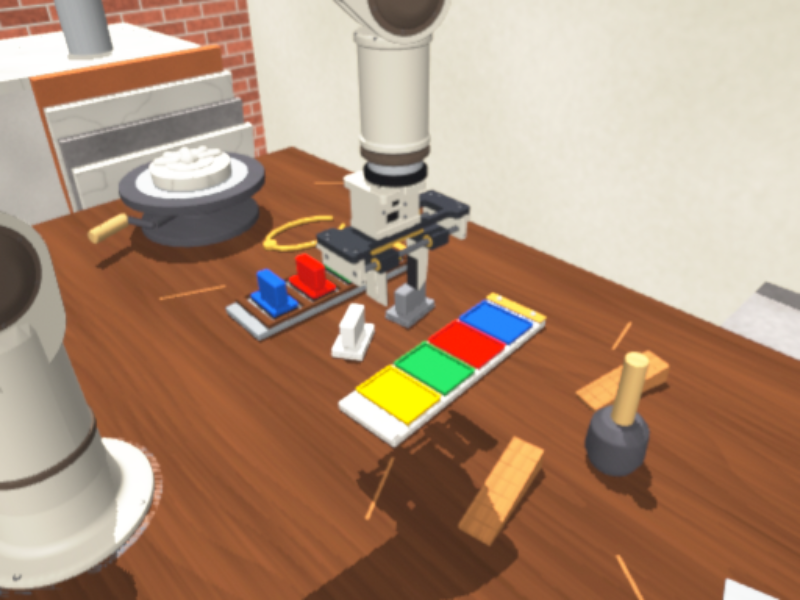

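The top view shows yellow (298,238), green (297,278), red (296,320) and blue (295,360) each flat in its own pocket, in reverse order from the brass. The side view, where the gripper hides yellow and green, shows red and blue seated and the arm clear; the bystanders haven't moved.

```bash
python3 -c "
from rig import r
print(r.hand_in())"
```

```text
the job is handed in; nothing more can be done
None
```

All four blocks are in the work rack in reverse order (yellow, green, red, blue from the brass end), each within about 4 mm of its pocket centre by camera; I handed the job in at about 21 s, and it returned no verdict.

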